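# Shuttle a rubber heel under the drill guide

### The arm

A 6-joint arm with a two-finger parallel gripper is mounted at the origin on a cart in front of the work surface, level with it; the furniture and walls round the work are solid. World frame = base frame: x ahead of the robot, y to its left, z up, the work surface at z = 0. Lengths are in m, angles in rad, forces in N, time in s.
With the tool pointing down it reaches from about 0.225 to 0.875 m from the base axis. Payload 3.4 kg.
Tool frame: the origin (TCP) lies at the very end of the fingers, on their centre line; the grasp point (between the pads) lies 19 mm behind it; z points along the fingers, y is the line along which they close (so a half turn about z gives the same grasp; the last joint's range is limited). The gripper opens to 85 mm and grips with 20 to 120 N. Pads are 22 mm wide; open, the fingers measure 114 mm over their backs; the gripper's body (76 mm by 85 mm) begins 54 mm behind the grasp point. The pads swing forward as they close: fully open they stand 13 mm farther back than shut.
Start: joints at [1.213, 0.276, 1.505, -0, 1.361, -0.121], TCP at [0.135, 0.559, 0.231] pointing down, gripper open.
Joint ranges: [-2.89, 2.89], [-0.75, 2.08], [0.22, 2.7], [-1.18, 4.32], [0.11, 2.71], [-2.7, 2.7]. Speed limits (rad/s): [2.57, 2.57, 3.14, 3.14, 3.14, 3.14].

### API

Orientations are given as a unit quaternion [x, y, z, w].
In Python, from workcell import r, claw, kinematics, cams, search_frame, regions_of gives the robot as it stands. Calls block until the motion is done:
- r.reach(position, orientation): joint-space move of the TCP to a pose.
- r.move_l(position, ori=None, max_speed=0.15, stop_force=None): straight line of the TCP; ori=None keeps the orientation; max_speed is the mean speed in m/s. With stop_force (N) it stops when the force on the tool has changed by that much, and returns True; else False.
- r.move_j(angles): joint-space move.
- claw.gripper_to(opening, force=None): opening from 0.0 (shut) to 1.0 (fully open); force is the grip in N (None keeps the last); returns when the fingers have stopped.
- r.pause(seconds).
- kinematics.solve_ik(position, orientation): joint angles nearest the present ones, or None.
- r.get_state(): the state.
- cams.grab_frame(name): name is "side" or "top" or "wrist"; returns a dict with "color" (400x640x3 uint8, red, green, blue), "depth" (400x640 float32, m along the optical axis (not along the pixel's ray), 0 where there is no reading), "K" (3x3 intrinsics, pixels), "dist_coeffs" ([k1, k2, p1, p2, k3] as OpenCV has them; the pictures are not rectified), "rvec" (rotation vector, rad) and "tvec" (3), from world to camera coordinates, as OpenCV has them; the wrist camera has in their place "tool_from_camera" (4x4, takes a point from camera to tool coordinates, whose origin is the TCP and whose axes are the flange's). Camera axes: x right, y down, z forward; pixel columns grow to the right and rows downward; lengths in m; the calibration is good to about 2 mm. A picture is of the moment at which its call begins: read the wrist's pose just before it.
A pose or a line that the arm cannot do raises r.MotionError and nothing moves.
- r.sign_off(): hands the job in; it is judged then, once.
Trained networks look in a picture, given as the dict that the camera call returned (one of the last four; its "shot" number tells which), for a name from the list of things; names that differ only in an ending like _2 or _b are one class to them, and where a whole thing is asked for, a point or a joint stands for the part that bears it (a point fixed in the world has none). Each returns a list of dicts, best first, with "score" (0 to 1); they miss things now and then, are a little off and sometimes report something else, mostly with a low value. They report only what shows in the picture. A call takes as long as a camera call.
- search_frame(picture, target): "bbox" ([left, top, right, bottom] in pixels, round what is visible of it).
- regions_of(picture, target): "region" (400x640 bool, what is visible of it) and "bbox" ([left, top, right, bottom] in pixels, round what is visible of it).
The state is a dict: "clock": time; "q": joint angles; "qvel": joint speeds; "effort": joint torques, N m; "tool_pos": TCP position; "tool_rot": TCP orientation; "ft_force": force on the tool from outside, world axes, zero at the start; "torque": the same for the moment, N m; "opening": opening from 0.0 (shut) to 1.0 (fully open); "gripper_force": force on a finger pad.
Only numpy, scipy, OpenCV 4.12 (cv2) and the standard library are available. Lean on these libraries where they do the work, as an engineer would, in place of code of your own. Each camera call takes 0.05 s, during which the arm holds its last target. There are 200 camera calls.

### The job

A rubber heel lies in the nest of the green drill jig, and the jig's sliding carriage is locked at its loading end. With the fingertips, press the round red button on the carriage right down and, keeping it down all the way, push the carriage under the drill-guide bridge until it meets the end stop; then let the button spring up so that the carriage is locked there, and come clear. Grasp and lift nothing: do not touch the heel, which must stay lying in its nest, and leave the other things on the bench where they are.

Things in the scene. Friction and masses are not known exactly. Their poses are not given: they have to be found in the camera images.
- jig: The drill jig, bolted to the bench: green base plate 314 x 138 x 10 mm. Origin at the middle of its underside, on the bench top; x points along the slide from the loading end to the end stop, z up. (The fixed lamp shade over the right rear of the bench, 0.42 m across, centre 0.78 m ahead of and 0.14 m right of the robot's base, has its rim 0.53 m up: keep wrist and forearm clear of it.)
- bridge_top (a point): Centre of the top of the steel drill-guide bridge, at x = +95 mm of the jig, 65 mm above the bench. The plate is 70 mm along the slide, 132 mm across and 10 mm thick, on two side cheeks; the heel passes below it. Past it, at x = 139 to 153 mm of the jig, stands the end stop, 38 mm high.
- carriage (a joint): Travel of the carriage along the jig's x, in m: 0 at the loading end, 0.105 against the end stop. Once unlocked it slides with 2 to 3 N. Its plate is 167 x 86 mm, the top 34 mm above the bench. The lock has a station every 15 mm, the first at 0, the last at 0.105: if the button is let up on the way, the carriage locks at the next station.
- lock_button (a joint): How far the lock button is pressed, in m: 0 up, 0.007 fully down on its stop. Its spring takes 3 N to start and 7.2 N fully down. While it is up the carriage has only about 2 mm of play; from 3.5 mm down the carriage is free. The button rides on the carriage; between stations it rises no higher than about 3.5 mm down.
- button_top (a point): Centre of the flat top of the round red button, 36 mm in diameter, 52 mm above the bench when up; on jig x = -105 mm, y = 0 at the start. Round it, below, is a dark collar 46 mm in diameter, its top 40 mm above the bench (12 mm below the top of the raised button).
- push_face (a point): Middle of the black face of the upright push plate on the carriage, 33 mm ahead (+x of the jig) of the button's centre; the face looks to the jig's -x, and a fingertip that holds the button down pushes against it. The plate is 9 mm thick, 68 mm wide across the jig and rises to 80 mm above the bench.
- nest (a point): Centre of the floor of the nest on the carriage, 34 mm above the bench and 95 mm ahead (+x of the jig) of the button. Four steel strips 7 mm high stand round the heel. The steel index comb of the lock, 27.5 mm high, runs along the jig at y = -46 to -64 mm.
- heel_mid (a point): Centre, half-way up, of the black rubber heel (64 x 66 x 12 mm, 60 g), which lies loose in the nest with about 1.5 mm play.
- heel: The same rubber heel; origin at the middle of its underside, z up.
- spare_heel: A second, loose black rubber heel, 64 x 66 x 12 mm, on the bench; origin at the middle of its underside. To be left alone.
- nail_tray: Open white card tray of brass tacks, 85 x 105 x 45 mm; origin at the middle of its underside. To be left alone.
- red_awl: Red-handled awl lying on the bench, 33 x 156 x 40 mm; origin at the middle of its underside. To be left alone.
- polish_tin: Round open tin of brown polish, 64 mm across, 15 mm high; origin at the middle of its underside. To be left alone.
- wax_block: Block of pale wax, 34 x 49 x 20 mm; origin at the middle of its underside. To be left alone.

How it is judged:
On the way, in this order (a step that is already met when the one before it is completed fails the run):
1. the button is held down with the carriage still at its loading end (value of joint lock_button above 0.0032 m and value of joint carriage below 0.02 m), for 0.05 s.
2. the carriage is at the end stop with the button still down (value of joint lock_button above 0.0032 m and value of joint carriage above 0.102 m), for 0.05 s.
At the end, for the whole second after the job is handed in: The carriage stands within 2.5 mm of its end stop with the button sprung up again (within 1.2 mm), so it is locked; the heel lies flat and at rest in the nest (centre within 5 mm of the nest's, not raised by 3 mm) (value of joint carriage above 0.1025 m and value of joint lock_button below 0.0012 m and linear speed of heel below 0.02 m/s and horizontal distance between heel_mid and nest below 0.005 m and angle between heel's own z axis and vertical below 0.1 rad and z of heel_mid in the frame of nest below 0.009 m); the robot touches nothing.
It fails at once if the button is let up while the carriage is on its way (12 to 93 mm of its travel) (value of joint carriage between 0.012 and 0.093 m and value of joint lock_button below 0.002 m).
It fails at once if the heel is lifted out of its nest (10 mm) (z of heel_mid in the frame of nest above 0.016 m).
It fails at once if the fingers touch the heel with more than 1 N (contact force between the fingers and heel above 1 N).
It fails at once if the spare heel, tack tray, awl, polish tin or wax block is moved by more than 15 mm (distance of any of spare_heel, nail_tray, red_awl, polish_tin, wax_block from where it was at the start of the episode above 0.015 m).
It also fails if it takes over 38 s, if anything falls off the work surface, if the arm or the gripper's body presses on something with over 40 N, if the wrist force passes 120 N, or if a joint passes its speed limit or range.

## Working session

There is one attempt and no reset: what is moved stays moved. The work goes in short steps, each a Python script; the robot and the scene stay as the last script left them, time stands still between calls to the robot, and variables do not carry over. Pictures are saved under pics/ and viewed, at most 10 in all, crops included, and the job is handed in when it is done.

```bash
ls; mkdir -p pics
cat > h.py <<'E'
import numpy as np, cv2
from workcell import r, claw, kinematics, cams, search_frame, regions_of
def pts(f, mask):
    v,u=np.nonzero(mask & (f["depth"]>0)); d=f["depth"][v,u]
    n=cv2.undistortPoints(np.c_[u,v].astype(np.float32)[:,None],f["K"],f["dist_coeffs"])[:,0]
    P=np.c_[n*d[:,None],d]; R=cv2.Rodrigues(np.array(f["rvec"]))[0]
    return (P-np.array(f["tvec"]).ravel())@R
E
python3 - <<'E'
from h import *
for c in ("top","side"):
    f=cams.grab_frame(c); cv2.imwrite(f"pics/{c}.png",f["color"][...,::-1])
    np.savez(f"{c}.npz",**{k:v for k,v in f.items()})
    for t in ("jig","bridge_top","lock_button","push_face","heel","carriage") if c=="top" else ("lock_button","push_face"):
        for o in regions_of(f,t)[:2]:
            p=pts(f,o["region"]); 
            print(c,t,round(o["score"],2),o["bbox"],len(p),np.round(np.median(p,0),4) if len(p) else "",np.round(np.percentile(p,[2,98],axis=0),3).tolist() if len(p) else "")
print(r.get_state())
E
```

```text
pics
top jig 0.85 [198.9, 173.8, 343.5, 326.4] 8781 [0.5333 0.0886 0.0334] [[0.404, -0.036, 0.007], [0.66, 0.227, 0.07]]
top bridge_top 0.7 [197.1, 176.8, 343.2, 324.7] 8879 [0.5324 0.0886 0.0333] [[0.402, -0.037, 0.003], [0.658, 0.227, 0.07]]
top lock_button 0.81 [224.2, 276.0, 264.2, 304.6] 245 [0.4612 0.1678 0.0516] [[0.419, 0.126, 0.024], [0.477, 0.184, 0.055]]
top push_face 0.87 [212.4, 223.2, 297.5, 307.4] 2657 [0.4827 0.1445 0.0351] [[0.424, 0.055, 0.023], [0.574, 0.207, 0.08]]
top heel 0.77 [245.7, 232.1, 286.4, 271.2] 834 [0.5274 0.1026 0.0458] [[0.493, 0.074, 0.042], [0.557, 0.137, 0.049]]
top carriage 0.56 [210.5, 222.7, 295.9, 305.8] 2492 [0.4814 0.1467 0.0353] [[0.422, 0.057, 0.025], [0.572, 0.206, 0.08]]
side lock_button 0.63 [344.0, 283.0, 360.9, 300.7] 265 [0.4601 0.172  0.0505] [[0.445, 0.153, 0.043], [0.477, 0.185, 0.053]]
side push_face 0.98 [308.2, 245.4, 383.6, 317.3] 2352 [0.4725 0.1612 0.0366] [[0.42, 0.084, 0.026], [0.529, 0.209, 0.079]]
side push_face 0.35 [281.3, 207.5, 394.4, 338.9] 7370 [0.4945 0.1415 0.0303] [[0.396, -0.015, 0.005], [0.654, 0.236, 0.077]]
{'clock': 0.5, 'q': array([ 1.21298951e+00,  2.75955371e-01,  1.50495860e+00,  1.53937422e-05,
        1.36072712e+00, -1.21004554e-01]), 'qvel': array([ 0.0016951 ,  0.00060999, -0.00126152,  0.00015707, -0.00187   ,
       -0.00047119]), 'effort': array([-4.99156959e-04, -4.16258919e+01, -2.45875829e+01, -9.14443740e-05,
        1.38691357e-03, -1.45174999e-05]), 'tool_pos': array([0.13489441, 0.55895211, 0.23127301]), 'tool_rot': array([ 1.18126280e-01,  9.92998581e-01, -2.17449355e-05, -1.30562796e-05]), 'ft_force': array([-0.52946545,  0.32509185,  0.21462234]), 'torque': array([-0.0190734 , -0.02976758, -0.02513907]), 'gripper_force': 0.0, 'opening': 1.0017761861730126}
```

Run:
```python
from h import *
for c in ("top","side"):
    f=dict(np.load(f"{c}.npz",allow_pickle=True)); 
    col=f["color"]; im=col[...,::-1]
    cr=im[140:340,160:400] if c=="top" else im[160:360,230:470]
    cv2.imwrite(f"pics/{c}_crop.png",cv2.resize(cr,None,fx=3,fy=3,interpolation=cv2.INTER_CUBIC)[:600,:720])
    full=np.ones(col.shape[:2],bool)
    P=pts(f,full); C=col[f["depth"]>0].astype(int)
    near=(np.linalg.norm(P[:,:2]-[.53,.09],axis=1)<.2)
    def rect(m,n):
        q=P[m]; (cx,cy),wh,a=cv2.minAreaRect(q[:,:2].astype(np.float32)); print(c,n,m.sum(),np.round([cx,cy,*wh,a],4),"med",np.round(np.median(q,0),4))
    d=np.array([1,-1])/2**.5; nrm=np.array([1,1])/2**.5
    s=(P[:,:2]-[.4605,.170])@d; t=(P[:,:2]-[.4605,.170])@nrm
    rect(near&(P[:,2]>.058)&(P[:,2]<.070)&(s>.12)&(s<.25),"bridge")
    pl=near&(P[:,2]>.055)&(P[:,2]<.086)&(s>.015)&(s<.06)
    rect(pl,"plate")
    rect(pl&(P[:,2]>.075),"platetop")
    red=near&(C[:,0]>110)&(C[:,1]<70)&(C[:,2]<70)&(P[:,2]>.047)&(P[:,2]<.057)&(abs(s)<.03)
    rect(red,"button")
    rect(near&(P[:,2]>.043)&(P[:,2]<.049)&(s>.055)&(s<.135)&(C.max(1)<80),"heel")
    rect(near&(P[:,2]>.004)&(P[:,2]<.015)&(C[:,1]>C[:,0]+15),"base")
```

```text
top bridge 2153 [6.02100e-01 2.63000e-02 1.32300e-01 7.05000e-02 4.40045e+01] med [0.6007 0.0261 0.0648]
top plate 197 [5.42800e-01 1.89100e-01 2.09400e-01 1.55000e-02 4.40349e+01] med [0.4898 0.1422 0.0791]
top platetop 169 [5.42800e-01 1.89100e-01 2.09400e-01 1.55000e-02 4.40349e+01] med [0.4899 0.1423 0.0797]
top button 12 [4.62000e-01 1.55300e-01 5.70000e-03 2.37000e-02 8.88851e+01] med [0.4648 0.1544 0.0489]
top heel 4 [5.36900e-01 9.75000e-02 6.10000e-02 1.21000e-02 6.53605e+01] med [0.5375 0.0988 0.0463]
top base 2532 [ 0.5352  0.0946  0.1385  0.3139 44.0035] med [0.5345 0.1151 0.0099]
side bridge 1147 [6.00300e-01 2.39000e-02 1.33500e-01 7.42000e-02 4.39347e+01] med [0.6003 0.0263 0.0643]
side plate 458 [4.88000e-01 1.41200e-01 6.80000e-02 1.21000e-02 4.43424e+01] med [0.4872 0.1435 0.0711]
side platetop 160 [4.88500e-01 1.41000e-01 6.54000e-02 1.12000e-02 4.43424e+01] med [0.4892 0.143  0.0782]
side button 238 [4.6110e-01 1.6850e-01 3.4900e-02 3.3800e-02 5.3395e+01] med [0.4612 0.1697 0.0507]
side heel 451 [5.3440e-01 9.9800e-02 6.8700e-02 5.9100e-02 6.0518e+01] med [0.5323 0.0967 0.0452]
side base 2331 [ 0.5346  0.0931  0.1377  0.3152 44.1322] med [0.4981 0.1674 0.0092]
```

View pics/top.png

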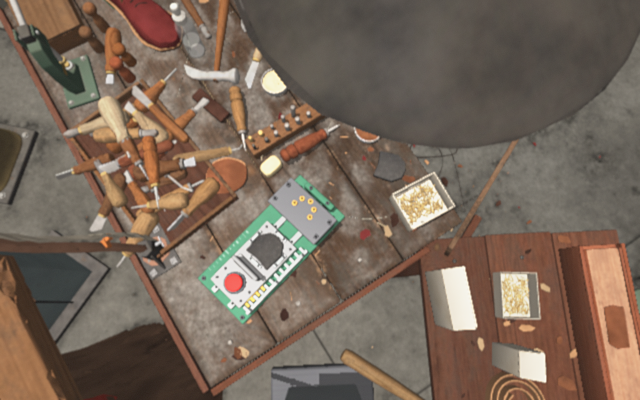

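View pics/side.png

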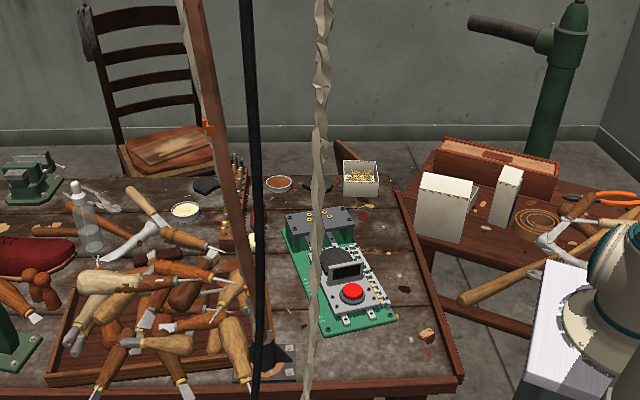

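The top view shows the jig at about (272, 250), with the button at (234, 282), the plate at (262, 262) and the bridge at (305, 208). The lamp shade is to the upper right. The side view shows hanging straps and a post between x = 180 and 330 px, so I'll locate those in 3D and check the IK before moving.

```bash
cat >> h.py <<'E'
from scipy.spatial.transform import Rotation as Rot
a=np.radians(-46); d=np.array([np.cos(a),np.sin(a),0]); O=np.array([.535,.0938,0]); B=O-.105*d
def ori(s): 
    x=s*d; z=np.array([0,0,-1.]); return Rot.from_matrix(np.c_[x,np.cross(z,x),z]).as_quat()
E
python3 - <<'E'
from h import *
for c in ("top","side"):
    f=dict(np.load(f"{c}.npz",allow_pickle=True)); P=pts(f,np.ones((400,640),bool))
    print(c,"cam",-cv2.Rodrigues(f["rvec"])[0].T@f["tvec"].ravel())
    m=(P[:,2]>.13)&(P[:,2]<.9)&(P[:,0]>-.1)&(P[:,0]<1)&(abs(P[:,1])<.9)
    k,n=np.unique(np.floor(P[m]/.1).astype(int),axis=0,return_counts=True)
    print([(*(x.tolist()),int(y)) for x,y in zip(k,n) if y>15])
print(B, r.get_state()["q"][5])
for s in (1,-1):
    for p in (B+[0,0,.2],B+.017*d+[0,0,.07],B+.127*d+[0,0,.045]): print(s,kinematics.solve_ik(p,ori(s)))
f=cams.grab_frame("wrist"); print(f["tool_from_camera"]); cv2.imwrite("pics/w.png",f["color"][...,::-1])
E
```

```text
top cam [ 0.44655753 -0.00180694  0.89176179]
[(5, -3, 5, 874), (5, -2, 5, 4062), (5, -1, 5, 1641), (5, 3, 1, 430), (5, 3, 2, 879), (5, 3, 3, 459), (5, 4, 3, 323), (6, -4, 5, 995), (6, -3, 5, 9036), (6, -2, 5, 11750), (6, -1, 5, 12618), (6, 0, 5, 3271), (7, -4, 5, 114), (7, -1, 5, 179), (7, 0, 5, 1300), (9, 5, 1, 1162)]
side cam [0.24430238 0.75254029 0.65551895]
[(0, -1, 1, 349), (0, -1, 2, 119), (0, 0, 1, 2036), (0, 0, 2, 195), (1, 0, 1, 19), (1, 5, 4, 1114), (3, 4, 3, 46), (3, 4, 4, 787), (3, 4, 5, 2209), (3, 5, 2, 331), (3, 5, 3, 818), (3, 5, 4, 549), (3, 5, 5, 63), (4, 5, 2, 422), (4, 5, 3, 844), (4, 5, 4, 1215), (4, 5, 5, 1835), (5, 3, 1, 199), (5, 3, 2, 645), (5, 3, 3, 115), (5, 4, 2, 18), (5, 4, 3, 968), (5, 4, 4, 1926), (5, 4, 5, 2088)]
[0.46206087 0.16933068 0.        ] -0.12100455362628766
1 [ 2.09773145e-01  1.72235955e-01  1.72615295e+00 -4.44089210e-16
  1.24320375e+00  2.58342093e+00]
1 [ 1.80661377e-01  3.13351359e-01  1.90213525e+00 -4.44089210e-16
  9.26106040e-01  2.55430916e+00]
1 [ 1.55655044e-02  4.14394630e-01  1.80899949e+00 -4.44089210e-16
  9.18198529e-01  2.38921329e+00]
-1 [ 2.09773145e-01  1.72235955e-01  1.72615295e+00 -4.44089210e-16
  1.24320375e+00 -5.58171726e-01]
-1 [ 1.80661377e-01  3.13351359e-01  1.90213525e+00 -4.44089210e-16
  9.26106040e-01 -5.87283493e-01]
-1 [ 1.55655044e-02  4.14394630e-01  1.80899949e+00 -4.44089210e-16
  9.18198529e-01 -7.52379366e-01]
[[ 1.28837169e-03 -9.64923272e-01 -2.62528893e-01  6.57975430e-02]
 [ 9.99998683e-01  9.83997957e-04  1.29085779e-03  4.76074367e-04]
 [-9.87250827e-04 -2.62530210e-01  9.64923268e-01 -1.42890640e-01]
 [ 0.00000000e+00  0.00000000e+00  0.00000000e+00  1.00000000e+00]]
```

Run:
```python
from h import *
s=r.get_state(); p=s["tool_pos"]; u=p[:2]/np.hypot(*p[:2])
r.move_l([*(u*.34),.25],max_speed=.2)
claw.gripper_to(0.0,force=40)
q=r.get_state()["q"].copy(); q[0]=.2; q[5]=-.56; r.move_j(q)
r.reach(B+.016*d+[0,0,.10],ori(-1))
s=r.get_state(); print(s["clock"],s["tool_pos"],s["ft_force"],s["opening"],s["q"])
for c in ("wrist","side"):
    f=cams.grab_frame(c); cv2.imwrite(f"pics/{c}2.png",f["color"][...,::-1])
cv2.imwrite("pics/side2c.png",cv2.resize(f["color"][160:360,250:450,::-1],None,fx=3,fy=3,interpolation=cv2.INTER_CUBIC))
```

```text
4.6917 [0.47246124 0.15844149 0.10053746] [-0.79302194  0.56972927  1.14347044] -0.0006130707716383052 [ 1.83767176e-01  2.75523501e-01  1.86409997e+00  1.25906420e-04
  1.00226601e+00 -5.85518244e-01]
```

View pics/wrist2.png

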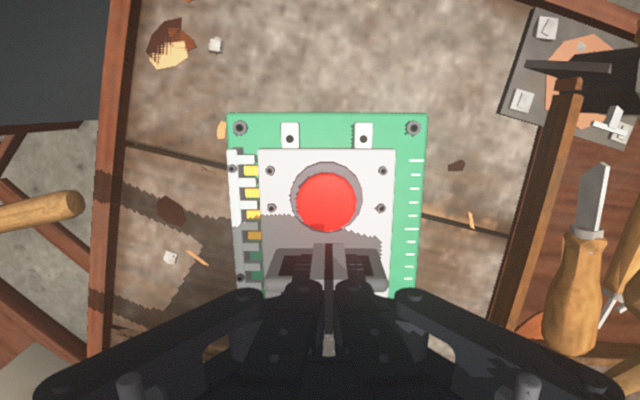

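View pics/side2c.png

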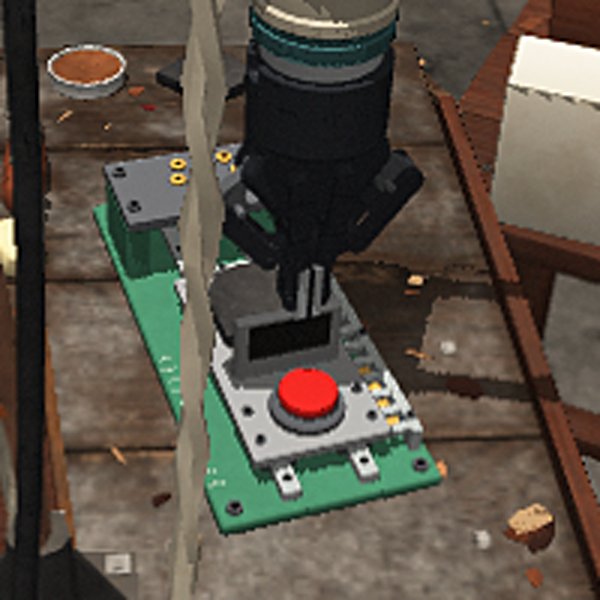

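The wrist view shows the button centred at (326, 202), laterally in line with the closed fingers at about (328, 260). The side crop shows the tips above the front of the button and the rear of the push plate. I'll check the along-slide offset from the wrist depth, then press.

Run:
```python
from h import *
s=r.get_state(); f=cams.grab_frame("wrist")
T=np.eye(4); T[:3,:3]=Rot.from_quat(s["tool_rot"]).as_matrix(); T[:3,3]=s["tool_pos"]; T=T@f["tool_from_camera"]
hsv=cv2.cvtColor(f["color"],cv2.COLOR_RGB2HSV); m=((hsv[...,0]<8)|(hsv[...,0]>172))&(hsv[...,1]>170)&(hsv[...,2]>120)
m[:150]=0;m[260:]=0;m[:,:280]=0;m[:,370:]=0
v,u=np.nonzero(m&(f["depth"]>0)); D=f["depth"][v,u]
n=cv2.undistortPoints(np.c_[u,v].astype(np.float32)[:,None],f["K"],f["dist_coeffs"])[:,0]
P=np.c_[n*D[:,None],D]@T[:3,:3].T+T[:3,3]; P=P[P[:,2]>.049]
c,w,_=cv2.minAreaRect(P[:,:2].astype(np.float32)); e=np.array([*c,0])-B; lat=np.cross(d,e)[2]
print("btn",c,w,np.median(P[:,2]),"along",e@d,"lat",lat)
assert abs(e@d)<.004 and abs(lat)<.004 and .03<min(w)<.04
st=s["tool_pos"].copy(); st[:2]=(np.array([*c,0])+.016*d)[:2]
r.move_l([*st[:2],.060],max_speed=.08)
f0=r.get_state()["ft_force"]
hit=r.move_l([*st[:2],.0435],max_speed=.015,stop_force=13)
s=r.get_state(); print(hit,s["clock"],s["tool_pos"],s["ft_force"]-f0)
r.pause(.2); s=r.get_state(); print(s["tool_pos"],s["ft_force"]-f0)
f=cams.grab_frame("side"); cv2.imwrite("pics/side3c.png",cv2.resize(f["color"][210:330,290:410,::-1],None,fx=4,fy=4,interpolation=cv2.INTER_CUBIC))
```

```text
btn (0.4620671272277832, 0.16840152442455292) (0.033610690385103226, 0.03451741486787796) 0.052093011897249214 along 0.0006727237626415801 lat -0.000640944747573694
True 6.4833 [0.47333581 0.15689659 0.04509467] [-0.40399751  0.47835331  7.13302255]
[0.47332522 0.15689055 0.04518983] [-1.00117923  0.14038467  6.45480355]
```

Run:
```python
from h import *
p0=np.array([.47333,.15689,0.0447]); 
for k in range(4):
    hit=r.move_l(p0+.120*d,max_speed=.03,stop_force=12)
    s=r.get_state(); tr=(s["tool_pos"]-p0)@d
    print(hit,s["clock"],s["tool_pos"],"along",tr,"F",s["ft_force"],"Fd",s["ft_force"]@d)
    if tr>.100 or s["ft_force"][2]<3: break
f=cams.grab_frame("side"); cv2.imwrite("pics/side4c.png",cv2.resize(f["color"][180:330,270:420,::-1],None,fx=4,fy=4,interpolation=cv2.INTER_CUBIC))
```

```text
True 10.1667 [0.55070447 0.07650612 0.04514542] along 0.11157214702281118 F [-1.54980723 -0.52244112  7.13457548] Fd -0.7007738729033554
```

View pics/side4c.png

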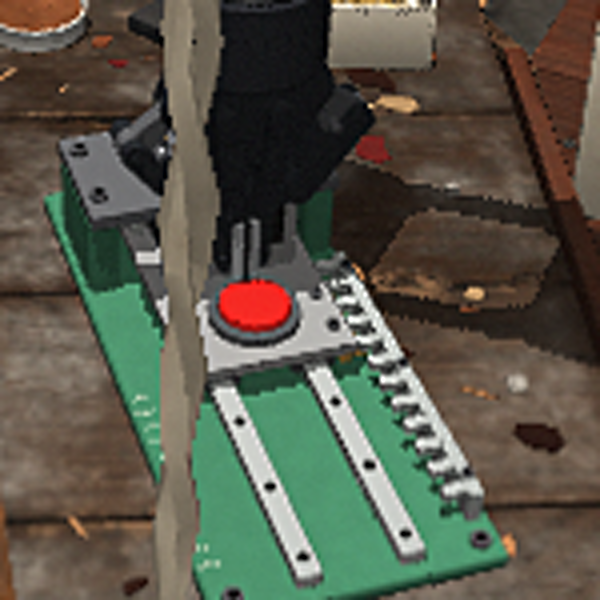

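The carriage is under the bridge with the button still down (about (253, 307) in the crop). TCP travel of 111.6 mm is 105 mm plus the 6 mm gap, which agrees. I'll push once more to confirm contact with the stop, then release straight up and measure.

Run:
```python
from h import *
p=r.get_state()["tool_pos"].copy(); q=p+.006*d; q[2]=.0447
hit=r.move_l(q,max_speed=.015,stop_force=9); r.pause(.1)
s=r.get_state(); print(hit,(s["tool_pos"]-p)@d,s["ft_force"],s["ft_force"]@d)
def meas(n):
    f=cams.grab_frame("side"); C=f["color"].astype(int)
    m=(C[...,0]>110)&(C[...,1]<70)&(C[...,2]<70); P=pts(f,m)
    k=(P[:,2]>.038)&(P[:,2]<.06)&(np.linalg.norm(P-O,axis=1)<.09); P=P[k]
    c,w,_=cv2.minAreaRect(P[:,:2].astype(np.float32)); print(n,len(P),"x_jig",(np.array([*c,0])-O)@d,w,"z",np.median(P[:,2]))
    return f
meas("down")
p=s["tool_pos"]; r.move_l(p+[0,0,.06],max_speed=.06)
r.move_l(r.get_state()["tool_pos"]-.05*d+[0,0,.08],max_speed=.15); r.pause(.3)
f=meas("up"); cv2.imwrite("pics/side5c.png",cv2.resize(f["color"][180:330,270:420,::-1],None,fx=4,fy=4,interpolation=cv2.INTER_CUBIC))
s=r.get_state(); print(s["clock"],s["tool_pos"],s["ft_force"])
```

```text
True -7.820368158735696e-05 [-0.2758376   0.15311496  6.0109997 ] -0.3017545822344314
down 190 x_jig -5.574030058543355e-05 (0.03352241590619087, 0.033523134887218475) z 0.044586284720170066
up 191 x_jig 0.0002721848005282119 (0.03509196266531944, 0.03386961668729782) z 0.05087114914146954
12.9333 [0.51552198 0.11225759 0.18453986] [-0.38932062  0.00986071  0.29909452]
```

View pics/side5c.png

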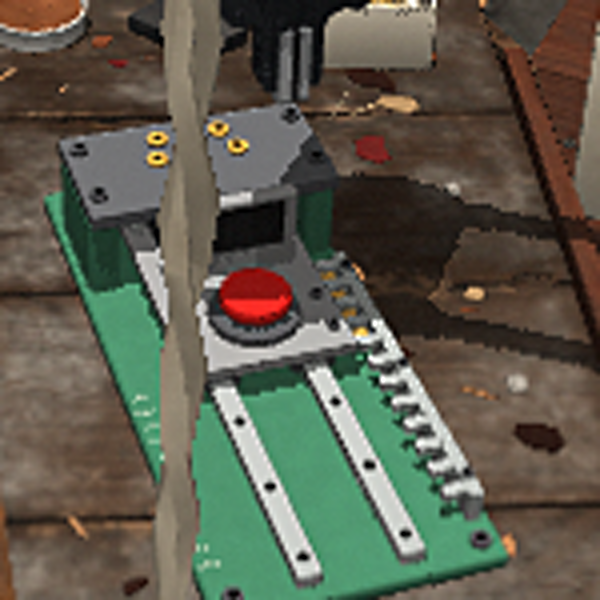

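The button is up: it reads 0.0509 m, against 0.0507 m at the start in the same view. The carriage has travelled 0.105 m and the gripper is clear.

```bash
python3 -c "
from h import *
print(r.sign_off())"
```

```text
the job is handed in; nothing more can be done
None
```

I handed the job in with the carriage measured against the end stop (about 105 mm of travel), the button sprung back up and the gripper clear; I did not check the heel after the move, and sign-off returned no verdict.

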